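Change battery sleds in a test dock with a pinch-release locking bar

ROBOT

A 6-joint arm with a two-finger parallel gripper is mounted at the origin on a cart in front of the work surface, level with it; the furniture and walls round the work are solid. World frame = base frame: x ahead of the robot, y to its left, z up, the work surface at z = 0. Lengths are in m, angles in rad, forces in N, time in s.
With the tool pointing down it reaches from about 0.275 to 1 m from the base axis. Payload 8.4 kg.
Tool frame: the origin (TCP) lies between the finger pads; the fingertips stand 22 mm ahead of it and the grasp point (between the pads) lies 3 mm ahead of it; z points along the fingers, y is the line along which they close (so a half turn about z gives the same grasp; the last joint's range is limited). The gripper opens to 85 mm and grips with 20 to 120 N. Pads are 22 mm wide; open, the fingers measure 114 mm over their backs; the gripper's body (76 mm by 85 mm) begins 54 mm behind the grasp point. The pads swing forward as they close: fully open they stand 13 mm farther back than shut.
Start: joints at [-1.22, 0.353, 1.633, -0, 1.155, -0.002], TCP at [0.216, -0.587, 0.253] pointing down, gripper open.
Joint ranges: [-2.63, 2.63], [-0.92, 2.1], [0.06, 2.66], [-1.3, 4.44], [0, 2.69], [-3.02, 3.02]. Speed limits (rad/s): [2.22, 2.22, 2.79, 3.14, 3.14, 3.14].

INTERFACE

Orientations are given as a 3x3 rotation matrix whose columns are the frame's x, y, z axes.
In Python, from rig import arm, vision gives the robot as it stands. Calls block until the motion is done:
- arm.move_pose(position, orientation): joint-space move of the TCP to a pose.
- arm.move_linear(position, attitude=None, rate=0.15): straight line of the TCP; attitude=None keeps the orientation; rate is the mean speed in m/s.
- arm.goto_joints(angles): joint-space move.
- arm.move_gripper(opening, grasp_force=None): finger opening in m; grasp_force is the grip in N (None keeps the last); returns when the fingers have stopped.
- arm.dwell(seconds).
- arm.solve_ik(position, orientation): joint angles nearest the present ones, or None.
- vision.get_image(name): name is "scene" or "side" or "wrist"; returns the picture (480x640x3 uint8, red, green, blue); there is no depth.
- vision.camera_info(name): a dict with "fx", "fy", "cx", "cy" (pixels), "rvec" (rotation vector, rad) and "tvec" (3), from world to camera coordinates, as OpenCV has them; the wrist camera has in their place "hand_eye" (4x4, takes a point from camera to tool coordinates, whose origin is the TCP and whose axes are the flange's). Camera axes: x right, y down, z forward; pixel columns grow to the right and rows downward; lengths in m; the calibration is good to about 2 mm. A picture is of the moment at which its call begins: read the wrist's pose just before it. camera_info takes no time and is no camera call.
A pose or a line that the arm cannot do raises arm.MotionError and nothing moves.
- arm.sign_off(): hands the job in; it is judged then, once.
Readings, each from a call of its own:
- arm.get_t(): time.
- arm.get_joints(): joint angles.
- arm.get_dq(): joint speeds.
- arm.get_joint_efforts(): joint torques, N m.
- arm.get_position(): TCP position.
- arm.get_orientation(): TCP orientation.
- arm.get_wrist_force(): force on the tool from outside, world axes, zero at the start.
- arm.get_wrist_torque(): the same for the moment, N m.
- arm.get_gripper_width(): finger opening in m.
- arm.get_finger_force(): force on a finger pad.
Only numpy, scipy, OpenCV 4.12 (cv2) and the standard library are available. Lean on these libraries where they do the work, as an engineer would, in place of code of your own. Each camera call takes 0.05 s, during which the arm holds its last target. There are 200 camera calls.

TASK

Change the battery sleds in the test dock: pinch the two orange buttons on the locking bar's handle together, lift the bar until it stays latched up, draw out each spent sled (red cells) and lay it flat, cells up, on the blue mat, and slide every fresh sled (green cells) flat, cells up and nose first, fully home in a slot of its own (any slot). Then pinch the buttons again, lower the bar all the way and let go so that both buttons spring out and it is latched down, and finally turn the black knob clockwise until its ratchet slips. Leave the other things on the bench alone.

Things in the scene. Friction and masses are not known exactly. Their poses are not given: they have to be found in the camera images.
- fresh_0_mid (a point): flat two-cell battery sled, 135 mm long, 0.15 kg, green cells up. This point: mid-length, mid-width, 8 mm above its underside; x runs along it to the nose, z up. Grey ribbed grip tab, 40 mm wide, 16 mm thick: x = -67.5 to -22.5 mm. Carrier with two cells lengthwise, 50 mm wide, 16 mm thick (cells stand to 19.5 mm): x = -22.5 to +42.5 mm. Nose block: see fresh_0_nose
- fresh_0_nose (a point): middle of the sled's front face, 67.5 mm ahead of its mid point, 8 mm above its underside, same axes. The nose block is 25 mm long, 50 mm wide, 26 mm high, with two brass contacts on its front face
- fresh_1_mid (a point): the same point of a like sled
- fresh_1_nose (a point): the same point of a like sled
- fresh_2_mid (a point): the same point of a like sled
- fresh_2_nose (a point): the same point of a like sled
- spent_0_mid (a point): spent sled: the same shape, but with red cells; starts home in the left slot. Same point and axes as fresh_0_mid
- spent_1_mid (a point): the same of a spent sled that starts in the middle slot
- spent_2_mid (a point): the same of a spent sled that starts in the right slot
- mat_mid (a point): middle of the top of the thin blue mat, 160 x 160 mm, 2 mm thick, fixed to the bench to the left of the dock, where spent sleds are laid; x about away from the robot, z up. It takes two sleds side by side, lying along x
- dock: battery test dock, fixed to the bench; x points from its slot mouths (robot's side) to its back. Grey base 140 x 230 mm, 8 mm thick; on it three slots side by side, 75 mm apart, under a pale translucent roof (top at 42 mm). The base runs on 53 mm in front of the mouths as a flat apron. Guide posts at both ends of the bar stand to 98 mm. Origin: on the bench, 40 mm behind the middle slot's mouth
- slot_0 (a point): mouth of the left slot (dock's +y): centre of its floor, 8 mm above the bench; x points into the slot, z up. Slots are 52 mm wide, 28.5 mm high, 80 mm deep to the back wall; the dividers' ends at the mouth are rounded (7 to 11 mm radius). A sled that is home has its nose face on the back wall and 55 mm of it standing out over the apron
- slot_1 (a point): the same of the middle slot
- slot_2 (a point): the same of the right slot (dock's -y)
- handle (a point): centre between the two orange release buttons of the locking bar's black handle; x as the dock's, y from right to left button. It rides with the bar: 80 mm above the bench when down, 113 to 116 when up. Button faces: 24 x 24 mm, facing outward along y, 48 mm apart when out, 36 when fully in. Handle top 17 mm above this point, bar top 24 mm below. Latch posts stand 25 mm and more behind it (+x)
- bar (a joint): height of the locking bar (m), which crosses the dock 48 mm behind the mouths: 0 down, 0.036 fully up; latches down at 0 to 0.001 and up at 0.033 to 0.036. Slides straight up and down; about 7 N lifts it with both buttons in; it stays where it is left. Down, its three pins block the slots: a sled must be within 3 mm of home for the bar to go down behind its nose block
- button_l (a joint): left (dock's +y) release button: 0 out, 0.006 m fully in; sprung, 3 N to start, 6 N fully in. The latch is free beyond 0.0045. Both must be in together to move the bar up or down; between the latched heights they cannot come out again
- button_r (a joint): the same of the right (-y) release button
- knob_grip (a point): on the axis of the black fluted ratchet knob on the bar, at the height to grip: 80 mm above the bench when the bar is down (rides up with it). The knob is round, 34 mm in diameter, from 15 mm below this point to 12 mm above it, 90 mm from the handle along the bar
- screw (a joint): turn of the clamping screw under the knob (rad), growing clockwise seen from above: starts at 0.6 to 1.6, is tight at its stop at 2.6, where its small red pointer meets the red mark on the side of the slot mouths. Turns with the knob against 0.03 N m
- knob (a joint): slip of the knob's cap on the screw (rad), 0 at the start: the knob carries the screw round and, once the screw is tight, slips clockwise over it at 0.2 N m, so that this grows. Turning it back loosens the screw
- copper_block: copper welding block with steel pegs, 40 x 52 x 72 mm, loose on the bench, to be left alone; origin at the centre of its underside
- cutters: side cutters with red handles, 57 x 116 x 12 mm, loose on the bench, to be left alone; origin at the centre of its underside
- pack_green: green pack of four cells side by side, 75 x 66 x 19 mm, loose on the bench, to be left alone; origin at the centre of its underside
Not all that is in view belongs to the job. What is shaped like the part that bears spent_2_mid but brown is not meant.

How it is judged:
On the way, in this order (a step that is already met when the one before it is completed fails the run):
1. the locking bar is latched up, its buttons out (value of joint bar above 0.0315 m and value of joint each of button_l, button_r below 0.0015 m), for 0.2 s.
2. every spent sled lies on the mat, and every fresh one is fully home in a slot, nose first, all cells up (x of spent_0_mid in the frame of mat_mid between -0.08 and 0.08 m and y of spent_0_mid in the frame of mat_mid between -0.08 and 0.08 m and z of spent_0_mid in the frame of mat_mid between 0.004 and 0.012 m and angle between each of spent_0_mid, spent_1_mid, spent_2_mid's own z axis and vertical below 0.1 rad and x of spent_1_mid in the frame of mat_mid between -0.08 and 0.08 m and y of spent_1_mid in the frame of mat_mid between -0.08 and 0.08 m and z of spent_1_mid in the frame of mat_mid between 0.004 and 0.012 m and x of spent_2_mid in the frame of mat_mid between -0.08 and 0.08 m and y of spent_2_mid in the frame of mat_mid between -0.08 and 0.08 m and z of spent_2_mid in the frame of mat_mid between 0.004 and 0.012 m and ((x of fresh_0_nose in the frame of slot_0 between 0.0765 and 0.083 m and y of fresh_0_nose in the frame of slot_0 between -0.004 and 0.004 m and z of fresh_0_nose in the frame of slot_0 between 0.004 and 0.012 m and angle between fresh_0_nose's own z axis and vertical below 0.1 rad) or (x of fresh_0_nose in the frame of slot_1 between 0.0765 and 0.083 m and y of fresh_0_nose in the frame of slot_1 between -0.004 and 0.004 m and z of fresh_0_nose in the frame of slot_1 between 0.004 and 0.012 m and angle between fresh_0_nose's own z axis and vertical below 0.1 rad) or (x of fresh_0_nose in the frame of slot_2 between 0.0765 and 0.083 m and y of fresh_0_nose in the frame of slot_2 between -0.004 and 0.004 m and z of fresh_0_nose in the frame of slot_2 between 0.004 and 0.012 m and angle between fresh_0_nose's own z axis and vertical below 0.1 rad)) and ((x of fresh_1_nose in the frame of slot_0 between 0.0765 and 0.083 m and y of fresh_1_nose in the frame of slot_0 between -0.004 and 0.004 m and z of fresh_1_nose in the frame of slot_0 between 0.004 and 0.012 m and angle between fresh_1_nose's own z axis and vertical below 0.1 rad) or (x of fresh_1_nose in the frame of slot_1 between 0.0765 and 0.083 m and y of fresh_1_nose in the frame of slot_1 between -0.004 and 0.004 m and z of fresh_1_nose in the frame of slot_1 between 0.004 and 0.012 m and angle between fresh_1_nose's own z axis and vertical below 0.1 rad) or (x of fresh_1_nose in the frame of slot_2 between 0.0765 and 0.083 m and y of fresh_1_nose in the frame of slot_2 between -0.004 and 0.004 m and z of fresh_1_nose in the frame of slot_2 between 0.004 and 0.012 m and angle between fresh_1_nose's own z axis and vertical below 0.1 rad)) and ((x of fresh_2_nose in the frame of slot_0 between 0.0765 and 0.083 m and y of fresh_2_nose in the frame of slot_0 between -0.004 and 0.004 m and z of fresh_2_nose in the frame of slot_0 between 0.004 and 0.012 m and angle between fresh_2_nose's own z axis and vertical below 0.1 rad) or (x of fresh_2_nose in the frame of slot_1 between 0.0765 and 0.083 m and y of fresh_2_nose in the frame of slot_1 between -0.004 and 0.004 m and z of fresh_2_nose in the frame of slot_1 between 0.004 and 0.012 m and angle between fresh_2_nose's own z axis and vertical below 0.1 rad) or (x of fresh_2_nose in the frame of slot_2 between 0.0765 and 0.083 m and y of fresh_2_nose in the frame of slot_2 between -0.004 and 0.004 m and z of fresh_2_nose in the frame of slot_2 between 0.004 and 0.012 m and angle between fresh_2_nose's own z axis and vertical below 0.1 rad))), for 0.2 s.
3. the locking bar is latched down behind the noses, its buttons out (value of joint bar below 0.003 m and value of joint each of button_l, button_r below 0.0015 m and ((x of fresh_0_nose in the frame of slot_0 between 0.0765 and 0.083 m and y of fresh_0_nose in the frame of slot_0 between -0.004 and 0.004 m and z of fresh_0_nose in the frame of slot_0 between 0.004 and 0.012 m and angle between fresh_0_nose's own z axis and vertical below 0.1 rad) or (x of fresh_0_nose in the frame of slot_1 between 0.0765 and 0.083 m and y of fresh_0_nose in the frame of slot_1 between -0.004 and 0.004 m and z of fresh_0_nose in the frame of slot_1 between 0.004 and 0.012 m and angle between fresh_0_nose's own z axis and vertical below 0.1 rad) or (x of fresh_0_nose in the frame of slot_2 between 0.0765 and 0.083 m and y of fresh_0_nose in the frame of slot_2 between -0.004 and 0.004 m and z of fresh_0_nose in the frame of slot_2 between 0.004 and 0.012 m and angle between fresh_0_nose's own z axis and vertical below 0.1 rad)) and ((x of fresh_1_nose in the frame of slot_0 between 0.0765 and 0.083 m and y of fresh_1_nose in the frame of slot_0 between -0.004 and 0.004 m and z of fresh_1_nose in the frame of slot_0 between 0.004 and 0.012 m and angle between fresh_1_nose's own z axis and vertical below 0.1 rad) or (x of fresh_1_nose in the frame of slot_1 between 0.0765 and 0.083 m and y of fresh_1_nose in the frame of slot_1 between -0.004 and 0.004 m and z of fresh_1_nose in the frame of slot_1 between 0.004 and 0.012 m and angle between fresh_1_nose's own z axis and vertical below 0.1 rad) or (x of fresh_1_nose in the frame of slot_2 between 0.0765 and 0.083 m and y of fresh_1_nose in the frame of slot_2 between -0.004 and 0.004 m and z of fresh_1_nose in the frame of slot_2 between 0.004 and 0.012 m and angle between fresh_1_nose's own z axis and vertical below 0.1 rad)) and ((x of fresh_2_nose in the frame of slot_0 between 0.0765 and 0.083 m and y of fresh_2_nose in the frame of slot_0 between -0.004 and 0.004 m and z of fresh_2_nose in the frame of slot_0 between 0.004 and 0.012 m and angle between fresh_2_nose's own z axis and vertical below 0.1 rad) or (x of fresh_2_nose in the frame of slot_1 between 0.0765 and 0.083 m and y of fresh_2_nose in the frame of slot_1 between -0.004 and 0.004 m and z of fresh_2_nose in the frame of slot_1 between 0.004 and 0.012 m and angle between fresh_2_nose's own z axis and vertical below 0.1 rad) or (x of fresh_2_nose in the frame of slot_2 between 0.0765 and 0.083 m and y of fresh_2_nose in the frame of slot_2 between -0.004 and 0.004 m and z of fresh_2_nose in the frame of slot_2 between 0.004 and 0.012 m and angle between fresh_2_nose's own z axis and vertical below 0.1 rad))), for 0.2 s.
4. the screw is tight and the knob has slipped on it (value of joint screw above 2.5 rad and value of joint knob above 0.12 rad and value of joint bar below 0.003 m and value of joint each of button_l, button_r below 0.0015 m), for 0.1 s.
At the end, for the whole second after the job is handed in: Spent sleds lie flat, cells up, their middles over the mat; fresh sleds are in slots, nose first, cells up, nose faces within 3.5 mm of the back wall; the bar is down within 3 mm, both buttons out within 1.5 mm; the screw is within 0.1 rad of its stop and the knob has slipped 0.12 rad or more (all of step 2 and all of step 4); the robot touches nothing.
It fails at once if the copper block is moved by more than 3 cm (distance of copper_block from where it was at the start of the episode above 0.03 m).
It fails at once if the cutters is moved by more than 3 cm (distance of cutters from where it was at the start of the episode above 0.03 m).
It fails at once if the pack green is moved by more than 3 cm (distance of pack_green from where it was at the start of the episode above 0.03 m).
Of fresh_0, fresh_1, fresh_2 only 2 to 3 are there at a start; the rules pass over those that are not, and their reading is None.
Of spent_0, spent_1, spent_2 only 1 to 2 are there at a start; the rules pass over those that are not, and their reading is None.
At some moment in a run one of fresh_0, fresh_1, fresh_2 may be knocked a few centimetres aside while the robot is not near it.
Once in a run the grip may slacken for a moment while it holds something.
It also fails if it takes over 210 s, if anything falls off the work surface, if the arm or the gripper's body presses on something with over 40 N, if the wrist force passes 120 N, or if a joint passes its speed limit or range.

## Working session

There is one attempt and no reset: what is moved stays moved. The work goes in short steps, each a Python script; the robot and the scene stay as the last script left them, time stands still between calls to the robot, and variables do not carry over. Pictures are saved under pics/ and viewed, at most 14 in all, crops included, and the job is handed in when it is done.

```bash
ls; mkdir -p pics; python3 - <<'E'
from rig import arm, vision
import cv2
for n in ("scene","side","wrist"):
    im=vision.get_image(n); cv2.imwrite(f"pics/{n}0.png",im[:,:,::-1]); print(n,vision.camera_info(n))
print(arm.get_t(),arm.get_orientation(),arm.get_gripper_width())
E
```

```text
pics
scene {'fx': 546.482186602124, 'fy': 546.482186602124, 'cx': 321.62129336812706, 'cy': 239.2999036124478, 'rvec': array([ 1.99471704, -0.79031393,  0.46348034]), 'tvec': array([-0.48841714,  0.27484368,  1.12972046])}
side {'fx': 545.9925220846628, 'fy': 545.9925220846628, 'cx': 321.8609891393671, 'cy': 242.39115965986542, 'rvec': array([ 1.99433517, -0.11320486,  0.1004368 ]), 'tvec': array([-0.59600916,  0.07511156,  1.24316294])}
wrist {'fx': 350.40838789794645, 'fy': 350.40838789794645, 'cx': 317.0442455813499, 'cy': 244.2939901827143, 'hand_eye': array([[-6.63090232e-04, -9.58396543e-01, -2.85439356e-01,
         7.23078122e-02],
       [ 9.99999739e-01, -5.53650786e-04, -4.64102292e-04,
         3.70486100e-04],
       [ 2.86760308e-04, -2.85439589e-01,  9.58396660e-01,
        -1.20777666e-01],
       [ 0.00000000e+00,  0.00000000e+00,  0.00000000e+00,
         1.00000000e+00]])}
0.15 [[ 9.38405491e-01  3.45535806e-01 -3.75580570e-04]
 [ 3.45536010e-01 -9.38404941e-01  1.01633163e-03]
 [-1.26769233e-06 -1.08350780e-03 -9.99999413e-01]] 0.08558183571877832
```

View pics/scene0.png

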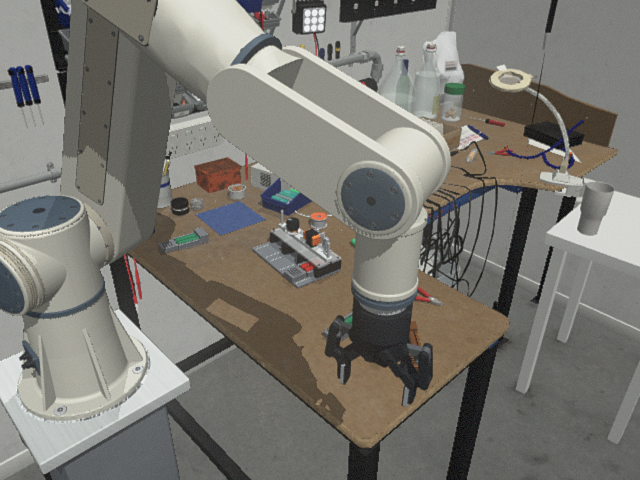

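View pics/side0.png

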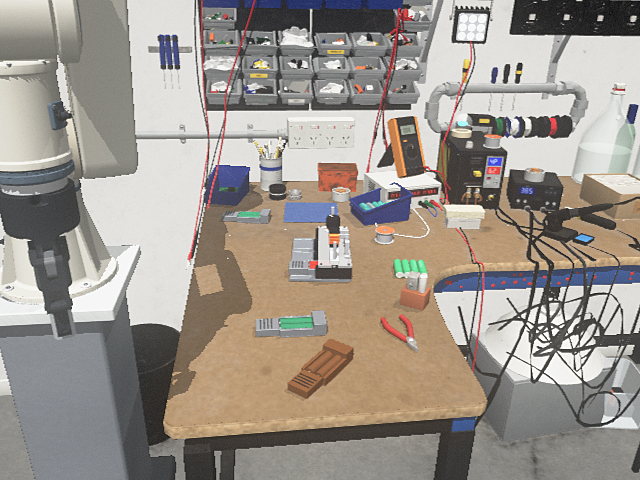

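The side view shows the dock at (320,255), the blue mat at (310,212), and fresh sleds at (247,216) and (290,325). The brown decoy is at (320,367), with the pack, block and cutters to the right.

```bash
cat > h.py <<'E'
from rig import arm, vision
import cv2, numpy as np
def K(n):
    c=vision.camera_info(n); return c,np.array([[c['fx'],0,c['cx']],[0,c['fy'],c['cy']],[0,0,1]])
def campose(n,P=None,R=None):
    c,k=K(n)
    if n=='wrist':
        P=arm.get_position() if P is None else P; R=arm.get_orientation() if R is None else R
        T=np.eye(4);T[:3,:3]=R;T[:3,3]=P;T=T@c['hand_eye']; return k,T[:3,:3],T[:3,3]
    Rc=cv2.Rodrigues(c['rvec'])[0]; return k,Rc.T,-Rc.T@c['tvec']
def toplane(uv,z,cp):
    k,R,o=cp; uv=np.atleast_2d(uv).astype(float)
    d=(R@np.linalg.inv(k)@np.c_[uv,np.ones(len(uv))].T).T
    return o+d*((z-o[2])/d[:,2])[:,None]
def proj(X,cp):
    k,R,o=cp; p=(k@(R.T@(np.atleast_2d(X)-o).T)).T; return p[:,:2]/p[:,2:]
def snap(n,name=None):
    cp=campose(n); im=vision.get_image(n)[:,:,::-1].copy()
    if name: cv2.imwrite(f'pics/{name}.png',im)
    return im,cp
def down(yaw):  # tool z down, tool x at yaw
    c,s=np.cos(yaw),np.sin(yaw); return np.array([[c,s,0],[s,-c,0],[0,0,-1.]])
E
python3 - <<'E'
from h import *
im=cv2.imread('pics/side0.png'); cv2.imwrite('pics/c1.png',cv2.resize(im[190:410,200:460],None,fx=2.6,fy=2.6,interpolation=cv2.INTER_CUBIC))
cp=campose('side')
for n,p in dict(dock=(320,265),mat=(310,212),f0=(247,217),f1=(291,326),dec=(320,368)).items(): print(n,toplane(p,0.01,cp).round(3))
hsv=cv2.cvtColor(im,cv2.COLOR_BGR2HSV); m=cv2.inRange(hsv,(105,120,60),(125,255,255))
n,l,s,c=cv2.connectedComponentsWithStats(m)
for i in range(1,n):
    if s[i,4]>300: print(s[i],c[i], toplane([c[i]],0.002,cp).round(3))
E
```

```text
dock [[ 0.594 -0.019  0.01 ]]
mat [[0.607 0.327 0.01 ]]
f0 [[0.423 0.302 0.01 ]]
f1 [[ 0.506 -0.274  0.01 ]]
dec [[ 0.546 -0.409  0.01 ]]
[285   0 118   9 989] [344.10717897   3.83923155] [[7.9700e+00 4.4464e+01 2.0000e-03]]
[218 165  32  22 359] [232.92479109 173.35654596] [[0.373 0.751 0.002]]
[485 276  48  13 390] [506.06410256 282.14102564] [[ 1.01  -0.127  0.002]]
```

View pics/c1.png

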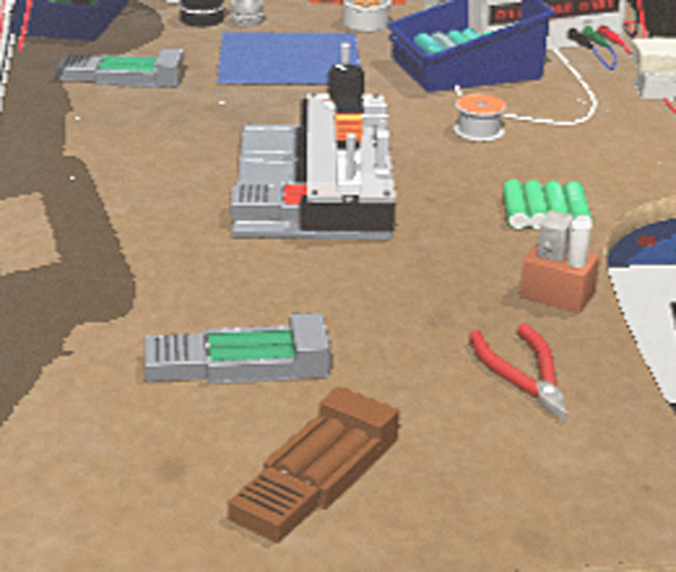

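The crop shows two fresh sleds, at crop positions (120,68) and (237,350), noses toward +x. A sled sits in the near (right) slot, and the knob is on the far side. Next I look from above, robot side.

```bash
python3 - <<'E'
from h import *
arm.move_pose([0.46,0.02,0.36],down(np.pi))
im,cp=snap('wrist','w1'); np.savez('w1',k=cp[0],R=cp[1],o=cp[2]); print(arm.get_joints().round(2),arm.get_t(),cp[2])
E
```

```text
[ 0.04 -0.01  1.83 -0.    1.32 -1.53] 2.5583 [0.38767611 0.0192077  0.4806945 ]
```

View pics/w1.png

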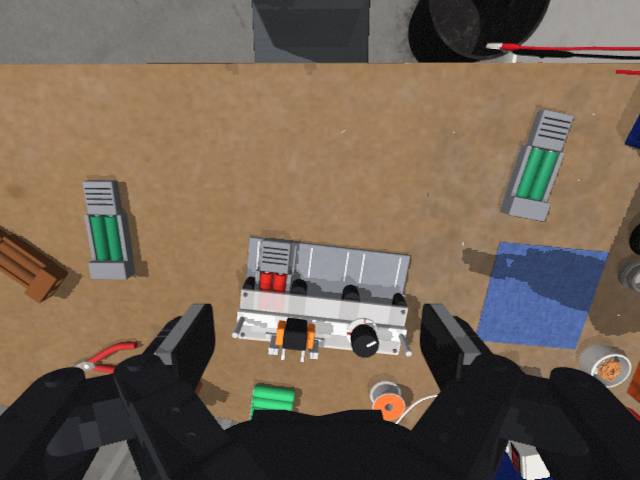

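The wrist view (right is +y, down is +x) shows one spent sled in the right slot at (274,265), with the other two slots empty. Fresh sleds are at (108,230) and (540,165). The handle is at (296,333), the knob at (363,337) and the mat at (545,295).

```bash
python3 - <<'E'
from h import *
d=np.load('w1.npz'); cp=(d['k'],d['R'],d['o'])
P=lambda p,z:toplane([p],z,cp)[0].round(4)
print('apron',P((249,238),.008),P((410,254),.008))
print('roof?',P((243,291),.042),P((408,306),.042))
print('handle',P((296,333),.097),'knob',P((364,340),.092),'mat',P((545,295),.002),[P(p,.002) for p in((501,243),(606,251),(478,340),(584,346))])
for n,p in dict(f1a=(102,182),f1b=(110,276),f0a=(556,113),f0b=(527,217)).items(): print(n,P(p,.016),P(p,.026))
# close view of the dock
arm.move_pose([0.47,-0.01,0.25],down(np.pi))
im,cp=snap('wrist','w2'); np.savez('w2',k=cp[0],R=cp[1],o=cp[2])
cv2.imwrite('pics/w2c.png',cv2.resize(im[140:440,150:550],None,fx=2,fy=2,interpolation=cv2.INTER_CUBIC))
E
```

```text
apron [ 0.5183 -0.0763  0.008 ] [0.5423 0.1507 0.008 ]
roof? [ 0.5836 -0.0819  0.042 ] [0.6065 0.144  0.042 ]
handle [ 0.6155 -0.0073  0.097 ] knob [0.6286 0.0778 0.092 ] mat [0.6088 0.358  0.002 ] [array([0.5281, 0.2807, 0.002 ]), array([0.5403, 0.4329, 0.002 ]), array([0.6847, 0.2681, 0.002 ]), array([0.6956, 0.4346, 0.002 ])]
f1a [ 0.4394 -0.2635  0.016 ] [ 0.4383 -0.2574  0.026 ]
f1b [ 0.5717 -0.2755  0.016 ] [ 0.5678 -0.2691  0.026 ]
f0a [0.3554 0.3167 0.016 ] [0.3561 0.3103 0.026 ]
f0b [0.4874 0.3028 0.016 ] [0.4852 0.2967 0.026 ]
```

View pics/w2c.png

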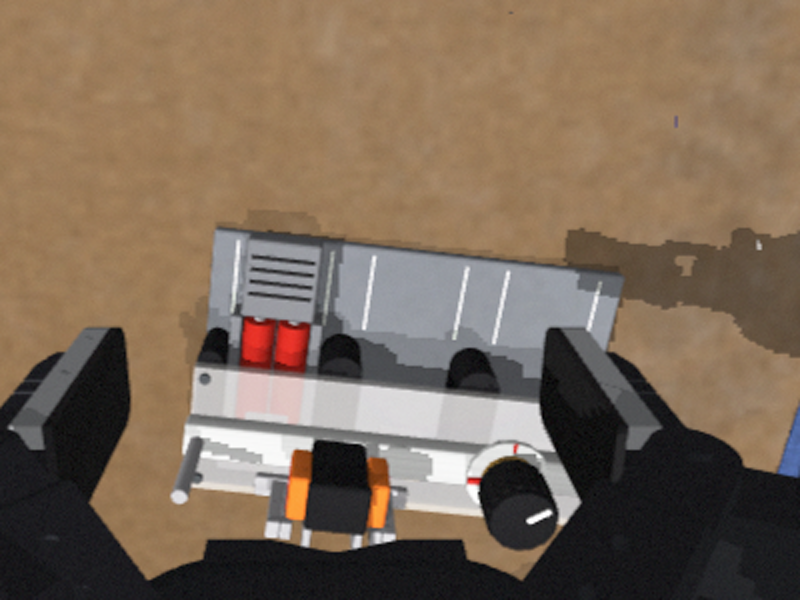

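The close view confirms the layout. The apron's front corners are at crop (217,228) and (622,276), the handle's black top is at about (338,485), the orange buttons are at 299 and 379, and the knob top is at about (524,508).

```bash
python3 - <<'E'
from h import *
d=np.load('w2.npz'); cp=(d['k'],d['R'],d['o'])
P=lambda p,z:toplane([np.array(p)/2+[150,140]],z,cp)[0]
a,b=P((217,228),.008),P((622,276),.008)
print(a,b,np.linalg.norm(b-a)); y=(b-a)/np.linalg.norm(b-a); yaw=-np.arctan2(y[0],y[1])
x=np.array([y[1],-y[0],0]); o=(a+b)/2+.093*x; print('yaw',yaw,'orig',o)
im=cv2.imread('pics/w2.png');hsv=cv2.cvtColor(im,cv2.COLOR_BGR2HSV)
m=cv2.inRange(hsv,(8,180,120),(20,255,255)); n,l,s,c=cv2.connectedComponentsWithStats(m)
for i in range(1,n):
    if s[i,4]>100: print('orange',s[i],c[i])
f=lambda p,z:(lambda v:(v@x,v@y))(P(p,z)-o)
print('handle top corners local',[np.round(f(p,.097),4) for p in((314,441),(370,447),(305,526),(367,532))])
print('knob top',np.round(f((524,517),.092),4),'top-edge pts',[np.round(f(p,.092),4) for p in((480,495),(556,505),(520,549))])
print('lines',[np.round(f(p,.008),4) for p in((238,242),(332,252),(374,257),(467,268),(508,273),(599,284))])
print('sled tab',[np.round(f(p,.024),4) for p in((248,243),(320,248),(242,316),(319,320))])
E
```

```text
[ 0.51636648 -0.0745285   0.008     ] [0.54490284 0.14950168 0.008     ] 0.22584030529236357
yaw -0.12669502096121324 orig [0.62288925 0.02573545 0.008     ]
orange [293 365  12  35 323] [298.9628483  382.62229102]
orange [334 369  11  35 277] [338.85920578 386.18772563]
handle top corners local [array([-0.028 , -0.0496]), array([-0.0281, -0.024 ]), array([ 0.0185, -0.0484]), array([ 0.0183, -0.019 ])]
knob top [0.0047 0.0551] top-edge pts [array([-0.005,  0.032]), array([-0.0039,  0.0689]), array([0.0232, 0.0569])]
lines [array([-0.0864, -0.1009]), array([-0.087, -0.049]), array([-0.087 , -0.0256]), array([-0.087 ,  0.0265]), array([-0.0869,  0.0496]), array([-0.0867,  0.1013])]
sled tab [array([-0.0923, -0.094 ]), array([-0.0942, -0.0562]), array([-0.0502, -0.0935]), array([-0.053 , -0.0518])]
```

```bash
cat >> h.py <<'E'
YAW=-0.127; O=np.array([0.6229,0.0262,0.])
X=np.array([np.cos(YAW),np.sin(YAW),0]);Y=np.array([-np.sin(YAW),np.cos(YAW),0])
def L(x,y,z): return O+x*X+y*Y+np.array([0,0,z])
def loc(p): v=np.asarray(p)-O; return np.array([v@X,v@Y,v[2]])
RD=down(np.pi+YAW)
HX,HY=0.007,-0.0345
def st(t=''): print(t,'t%.1f'%arm.get_t(),'loc',loc(arm.get_position()).round(4),'w%.4f'%arm.get_gripper_width(),'ff',np.round(arm.get_finger_force(),1),'F',np.round(arm.get_wrist_force(),1))
E
python3 - <<'E'
from h import *
arm.move_gripper(0.075)
arm.move_pose(L(HX,HY,.18),RD)
arm.move_linear(L(HX,HY,.086),rate=.12); st('at')
arm.move_gripper(0.0,40); st('pinch')
arm.move_linear(L(HX,HY,.1215),rate=.05); st('up')
arm.move_gripper(0.075); st('open')
arm.move_linear(L(HX,HY,.2),rate=.15)
arm.move_pose(L(-0.14,-0.01,0.25),RD)
im,cp=snap('wrist','w3'); np.savez('w3',k=cp[0],R=cp[1],o=cp[2])
cv2.imwrite('pics/w3c.png',cv2.resize(im[140:440,150:550],None,fx=2,fy=2,interpolation=cv2.INTER_CUBIC)); print(arm.get_t())
E
```

```text
at t5.1 loc [ 0.0075 -0.0345  0.0868] w0.0749 ff 0.0 F [0.2 0.6 0.6]
pinch t5.5 loc [ 0.0077 -0.0345  0.0879] w0.0302 ff 39.4 F [-3.   0.5 14.2]
up t6.4 loc [ 0.0075 -0.0345  0.1221] w0.0305 ff 41.2 F [ 3.5 -1.4  0.3]
open t6.9 loc [ 0.0067 -0.0345  0.1215] w0.0752 ff 0.0 F [0.3 0.2 0. ]
8.3
```

View pics/w3c.png

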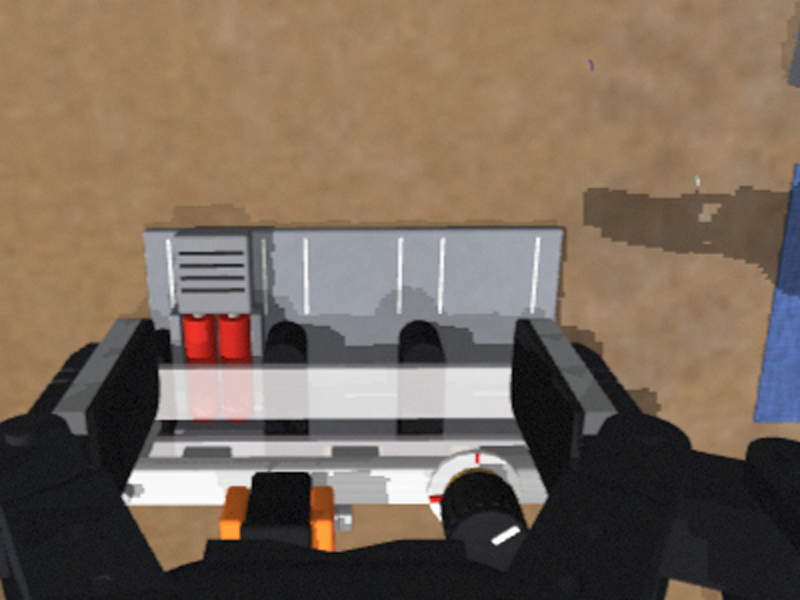

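The bar is now raised: the handle and knob look larger, and both orange buttons show full width at crop (235,518) and (322,518). I'll check that width in numbers, then draw out the spent sled.

```bash
python3 - <<'E'
from h import *
im=cv2.imread('pics/w3.png');d=np.load('w3.npz'); cp=(d['k'],d['R'],d['o'])
m=cv2.inRange(cv2.cvtColor(im,cv2.COLOR_BGR2HSV),(8,180,120),(20,255,255))
ys,xs=np.nonzero(m[360:415,250:325]); 
for z in (.115,.127): 
    p=[loc(toplane([(250+u,395)],z,cp)[0])[1] for u in (xs.min()-.5,xs.max()+.5)]; print(z,p,p[1]-p[0])
arm.move_gripper(0.065)
SY=-0.075
arm.move_linear(L(-.073,SY,.10),RD,rate=.25)
arm.move_linear(L(-.073,SY,.033),rate=.1); st('at')
arm.move_gripper(0.0,80); st('grip')
arm.move_linear(L(-.185,SY,.034),rate=.1); st('out')
arm.move_linear(L(-.185,SY,.09),rate=.1); st('lift')
im,cp=snap('wrist','w4')
E
```

```text
0.115 [np.float64(-0.06056700293228754), np.float64(-0.010870684804324262)] 0.04969631812796328
0.127 [np.float64(-0.05820770534865989), np.float64(-0.010845303432397636)] 0.04736240191626226
at t10.2 loc [-0.0726 -0.0749  0.0335] w0.0650 ff 0.0 F [-0.1  0.9  1.4]
grip t10.6 loc [-0.0725 -0.075   0.0342] w0.0377 ff 80.7 F [-2.1  0.4  8. ]
out t11.9 loc [-0.1849 -0.075   0.0339] w0.0378 ff 80.0 F [-1.   0.4 -0.2]
lift t12.6 loc [-0.1852 -0.075   0.0898] w0.0377 ff 80.2 F [ 0.7 -0.1 -1.8]
```

View pics/w4.png

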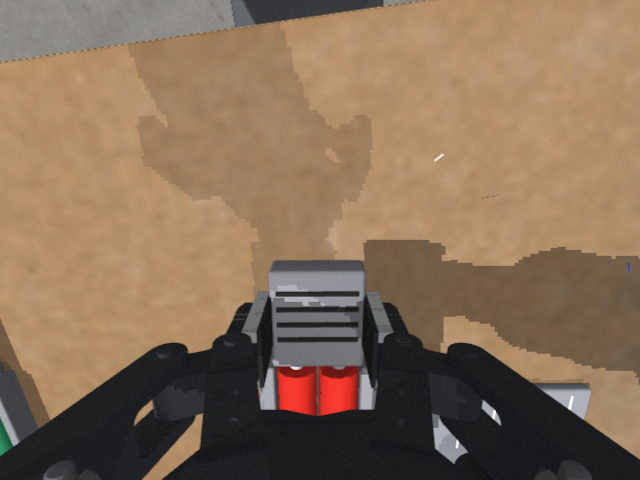

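The sled is held straight and level, tab at (318,310). Buttons are out at 48 mm. Now lay it on the mat and look at fresh sled 0 on the way back.

```bash
python3 - <<'E'
from h import *
M=np.array([.611,.355]); ym=-.08; R=down(np.pi+ym); t=M-.040*np.array([np.cos(ym),np.sin(ym)])
arm.move_linear([0.43,0.34,.09],R,rate=.25); st()
arm.move_linear([*t,.09],rate=.2); st('over')
arm.move_linear([*t,.045],rate=.15)
arm.move_linear([*t,.0290],rate=.05); st('down')
arm.move_gripper(.065); st('open')
arm.move_linear([*t,.12],rate=.2)
# look at fresh 0 (about x .355-.487, y .31)
arm.move_pose([.37,.30,.25],R)
im,cp=snap('wrist','w5'); np.savez('w5',k=cp[0],R=cp[1],o=cp[2]);print(arm.get_t(),arm.get_joints().round(2))
E
```

```text
t14.2 loc [-0.2311  0.2857  0.0898] w0.0374 ff 84.8 F [ 0.2 -0.7 -1.1]
over t15.1 loc [-0.0944  0.3219  0.0896] w0.0379 ff 84.8 F [-0.2  0.2 -2.2]
down t16.0 loc [-0.0934  0.3227  0.0289] w0.0375 ff 84.9 F [ 0.4 -0.3 -1.8]
open t16.4 loc [-0.0933  0.3228  0.0292] w0.0649 ff 0.0 F [ 0.2  0.5 -0.8]
18.0417 [ 0.68  0.13  1.94 -0.    1.07 -0.81]
```

View pics/w5.png

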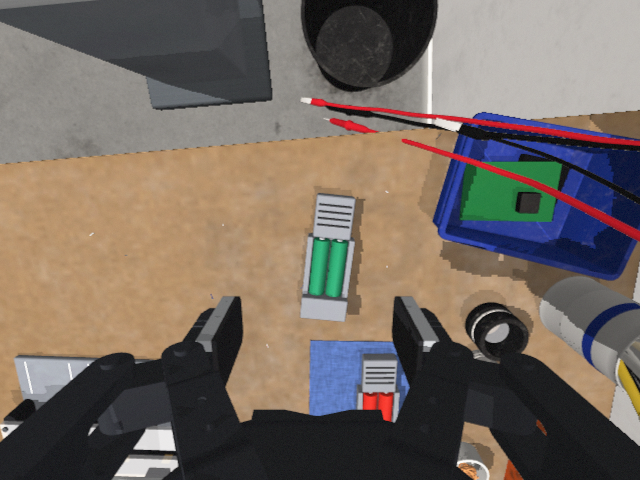

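The spent sled now lies on the mat (378,390). Fresh sled 0 has its tab at (335,216) and its nose at (325,308). I'll measure it by its green cells and take it to the left slot.

```bash
cat >> h.py <<'E'
def cells(im,cp,z=.019,near=None):
    m=cv2.inRange(cv2.cvtColor(im,cv2.COLOR_BGR2HSV),(55,110,60),(85,255,255)); m=cv2.morphologyEx(m,cv2.MORPH_CLOSE,np.ones((5,5)))
    out=[]
    for c in cv2.findContours(m,cv2.RETR_EXTERNAL,cv2.CHAIN_APPROX_NONE)[0]:
        if cv2.contourArea(c)<300: continue
        w=toplane(c[:,0,:],z,cp)[:,:2].astype(np.float32)
        (cx,cy),(a,b),_=cv2.minAreaRect(w); box=cv2.boxPoints(cv2.minAreaRect(w))
        e=[box[1]-box[0],box[2]-box[1]]; v=max(e,key=np.linalg.norm); th=np.arctan2(v[1],v[0]); th=(th+np.pi/2)%np.pi-np.pi/2
        if near is None or np.hypot(cx-near[0],cy-near[1])<.06: out.append((cx,cy,th,max(a,b),min(a,b)))
    return out
def insert(sy,zt):
    "slide the held sled home along local y=sy at TCP height zt"
    f0=arm.get_wrist_force()@X
    for x in (-.150,-.135,-.120,-.105,-.095,-.085,-.079,-.076,-.074,-.0725,-.0715,-.0705,-.0695,-.0685):
        arm.move_linear(L(x,sy,zt),RD,rate=.06)
        f=arm.get_wrist_force()-0; p=loc(arm.get_position())
        if x>-.1 or abs(f@X-f0)>4: print('x%.4f'%x,p.round(4),'f',round(f@X-f0,1),round(f@Y,1),round(f[2],1))
        if abs(f@X-f0)>14: break
E
python3 - <<'E'
from h import *
d=np.load('w3.npz'); cp3=(d['k'],d['R'],d['o'])
print('lines w3',[np.round(loc(toplane([(u/2+150,v/2+140)],.008,cp3)[0])[:2],4) for u,v in((168,242),(264,242),(306,242),(400,242),(442,242),(538,242))])
print('corners',[np.round(loc(toplane([(u/2+150,v/2+140)],.008,cp3)[0])[:2],4) for u,v in((146,229),(565,228))])
im=cv2.imread('pics/w5.png'); d=np.load('w5.npz'); cp=(d['k'],d['R'],d['o'])
for c in cells(im,cp): print(np.round(c,4))
print('tab',[toplane([p],.016,cp)[0].round(4) for p in((318,193),(356,197),(337,216))],'nose',toplane([(324,308)],.026,cp)[0].round(4))
E
```

```text
lines w3 [array([-0.0857, -0.1013]), array([-0.0857, -0.0487]), array([-0.0857, -0.0258]), array([-0.0857,  0.0257]), array([-0.0857,  0.0487]), array([-0.0857,  0.1012])]
corners [array([-0.0932, -0.1128]), array([-0.0938,  0.1152])]
[ 0.4291  0.3062 -0.1797  0.0653  0.036 ]
[0.3651 0.4932 1.4511 0.0967 0.055 ]
[0.3371 0.5086 1.1578 0.0794 0.0231]
tab [array([0.3492, 0.3025, 0.016 ]), array([0.3564, 0.3406, 0.016 ]), array([0.3744, 0.3201, 0.016 ])] nose [0.4724 0.2992 0.026 ]
```

```bash
python3 - <<'E'
from h import *
th=-.183; g=np.array([.3747,.3175]); R=down(np.pi+th)
arm.move_linear([*g,.12],R,rate=.2)
arm.move_linear([*g,.027],rate=.1); st('at')
arm.move_gripper(0,80); st('grip')
arm.move_linear([*g,.085],rate=.12); st('lift')
arm.move_linear(L(-.175,.075,.085),RD,rate=.2); st('front')
im,cp=snap('wrist','w6')
for c in cells(im,cp,z=.085-.027+.019): print(np.round(loc([c[0],c[1],0])-loc(arm.get_position()),4),c[2]-YAW)
E
```

```text
at t19.9 loc [-0.2828  0.2578  0.0275] w0.0650 ff 0.0 F [-0.2  0.8 -0.7]
grip t20.3 loc [-0.2828  0.2578  0.028 ] w0.0375 ff 79.8 F [-1.8 -1.6 11. ]
lift t20.9 loc [-0.2833  0.2573  0.0848] w0.0377 ff 80.3 F [-0.1 -0.5 -1.7]
front t22.1 loc [-0.1755  0.0753  0.0848] w0.0372 ff 80.3 F [-0.  -0.1 -3.1]
[ 0.0326 -0.0009 -0.0848] 1.5704043
```

View pics/w6.png

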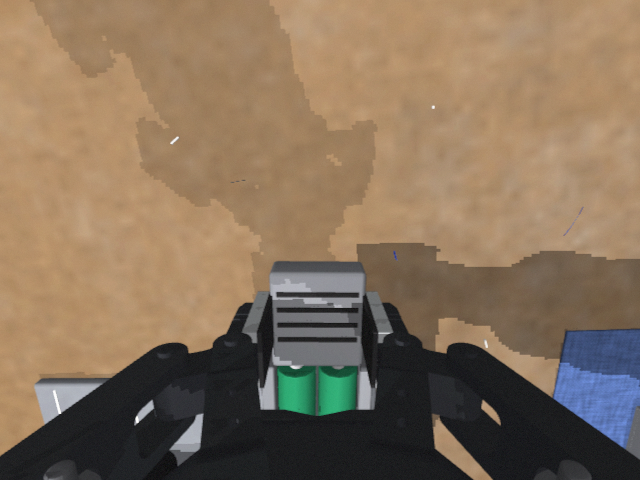

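The sled is held straight and level, as the spent one was (tab at (318,312)). Inserting.

```bash
python3 - <<'E'
from h import *
arm.move_linear(L(-.175,.075,.05),RD,rate=.15)
arm.move_linear(L(-.172,.075,.0358),RD,rate=.05); st('down')
insert(.075,.0356); st('in')
E
```

```text
down t23.0 loc [-0.1714  0.0752  0.0359] w0.0380 ff 80.6 F [ 0.4  1.  -0.6]
x-0.1200 [-0.121   0.0749  0.0357] f -5.6 0.2 8.8
x-0.1050 [-0.1078  0.0748  0.0359] f -11.5 2.0 19.3
x-0.0950 [-0.0981  0.0749  0.036 ] f -14.0 2.3 21.5
x-0.0850 [-0.0875  0.075   0.036 ] f -11.9 2.0 18.3
x-0.0790 [-0.0821  0.075   0.036 ] f -14.8 2.5 21.2
in t25.6 loc [-0.0821  0.075   0.036 ] w0.0376 ff 83.0 F [-14.1   4.3  21.2]
```

```bash
python3 - <<'E'
from h import *
arm.move_gripper(.055); st('open')
p=loc(arm.get_position())
arm.move_linear(L(-.083,.075,.0355),RD,rate=.1)
arm.move_gripper(0,40); st('regrip')
f0=arm.get_wrist_force()@X
for x in (-.078,-.075,-.073,-.0715,-.0705,-.0695,-.0685,-.0675,-.066):
    arm.move_linear(L(x,.075,.036),RD,rate=.05); f=arm.get_wrist_force(); print(x,loc(arm.get_position()).round(4),round(f@X-f0,1),round(f[2],1))
    if f0-f@X>18: break
arm.move_gripper(.055); arm.move_linear(L(x-.001,.075,.11),RD,rate=.15)
arm.move_pose(L(-0.19,0.03,0.25),RD)
im,cp=snap('wrist','w7'); np.savez('w7',k=cp[0],R=cp[1],o=cp[2])
cv2.imwrite('pics/w7c.png',cv2.resize(im[140:440,150:550],None,fx=2,fy=2,interpolation=cv2.INTER_CUBIC)); print(arm.get_t())
for c in cells(im,cp): print(np.round(loc([c[0],c[1],0]),4),np.round(c,3))
E
```

```text
open t25.9 loc [-0.0789  0.075   0.0354] w0.0553 ff 0.0 F [ 0.2  0.8 -0.5]
regrip t26.5 loc [-0.083   0.075   0.0357] w0.0387 ff 40.7 F [-1.2 -0.8  4.6]
-0.078 [-0.0777  0.075   0.0359] 2.3 -1.4
-0.075 [-0.0752  0.0749  0.0358] -1.0 0.0
-0.073 [-0.0751  0.0749  0.0358] -8.0 6.3
-0.0715 [-0.0751  0.0748  0.0357] -13.5 11.2
-0.0705 [-0.075   0.0748  0.0357] -17.1 16.7
-0.0695 [-0.0749  0.0748  0.0357] -21.0 19.4
29.7583
[-0.0321  0.0742  0.    ] [0.6   0.104 1.443 0.037 0.03 ]
[-0.0701 -0.3064  0.    ] [ 0.515 -0.269 -0.013  0.066  0.037]
```

View pics/w7c.png

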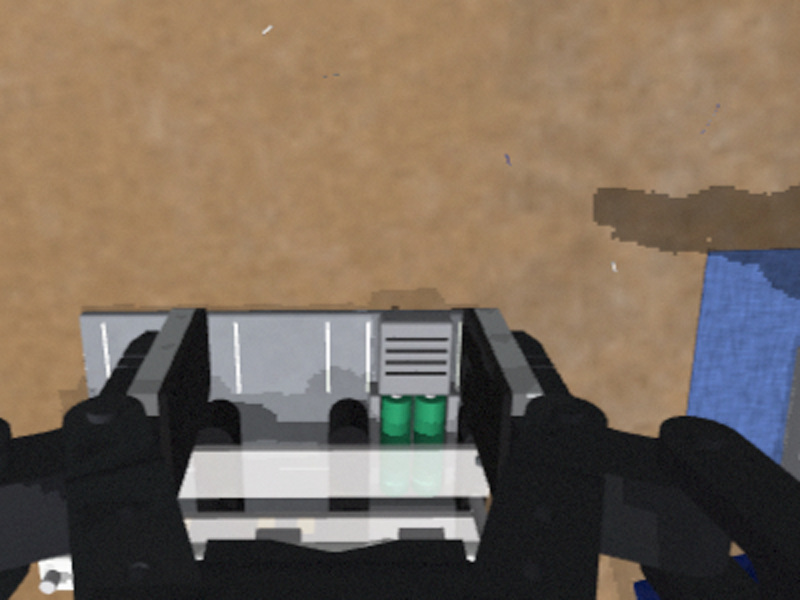

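The fresh sled is in the left slot, with its tab rear at crop (416,319) and its tab/carrier edge at row 394. I'll compare against the spent sled's home reading.

```bash
python3 - <<'E'
from h import *
def f(n,pts):
    d=np.load(n+'.npz'); cp=(d['k'],d['R'],d['o']); return [np.round(loc(toplane([np.array(p)/2+[150,140]],.024,cp)[0])[:2],4) for p in pts]
# profile edges along tab centre column: w3 spent col ~212, w7 fresh col ~416
for n,u0 in (('w3',212),('w7',416)):
    im=cv2.cvtColor(cv2.imread(f'pics/{n}.png'),cv2.COLOR_BGR2GRAY).astype(float); c=int(u0/2+150)
    pr=im[:,c-12:c+13].mean(1); r0=240 if n=='w3' else 285
    print(n,[(r,int(pr[r])) for r in range(r0-2,r0+60)])
d=[f('w3',[(212,237),(212,310)]),f('w7',[(416,321),(416,394)])]; print(d)
E
```

```text
w3 [(238, 129), (239, 129), (240, 129), (241, 128), (242, 121), (243, 114), (244, 113), (245, 115), (246, 116), (247, 116), (248, 116), (249, 116), (250, 115), (251, 115), (252, 108), (253, 71), (254, 64), (255, 66), (256, 68), (257, 84), (258, 131), (259, 149), (260, 158), (261, 158), (262, 158), (263, 158), (264, 155), (265, 129), (266, 42), (267, 87), (268, 158), (269, 158), (270, 158), (271, 143), (272, 49), (273, 76), (274, 144), (275, 157), (276, 157), (277, 142), (278, 61), (279, 71), (280, 135), (281, 156), (282, 156), (283, 145), (284, 82), (285, 61), (286, 117), (287, 156), (288, 157), (289, 156), (290, 156), (291, 156), (292, 156), (293, 156), (294, 156), (295, 152), (296, 129), (297, 89), (298, 78), (299, 50)]
w7 [(283, 133), (284, 125), (285, 117), (286, 116), (287, 116), (288, 115), (289, 115), (290, 115), (291, 115), (292, 115), (293, 108), (294, 101), (295, 63), (296, 65), (297, 67), (298, 68), (299, 70), (300, 80), (301, 113), (302, 149), (303, 168), (304, 167), (305, 167), (306, 167), (307, 166), (308, 150), (309, 46), (310, 101), (311, 167), (312, 166), (313, 160), (314, 118), (315, 50), (316, 102), (317, 166), (318, 166), (319, 154), (320, 89), (321, 62), (322, 120), (323, 166), (324, 165), (325, 149), (326, 34), (327, 87), (328, 165), (329, 165), (330, 165), (331, 165), (332, 165), (333, 165), (334, 165), (335, 165), (336, 157), (337, 121), (338, 100), (339, 60), (340, 60), (341, 79), (342, 103), (343, 104), (344, 104)]
[[array([-0.0941, -0.0741]), array([-0.0526, -0.0762])], [array([-0.0961,  0.0739]), array([-0.0515,  0.0753])]]
```

```bash
python3 - <<'E'
from h import *
for n,c,rs in (('w3',256,(258.0,266.2,272.4,278.5,284.7,296.2)),('w7',358,(301.1,309.3,315.0,320.7,326.3,337))):
    d=np.load(n+'.npz'); cp=(d['k'],d['R'],d['o']); print(n,[round(float(loc(toplane([(c,r)],.024,cp)[0])[0]),4) for r in rs])
E
```

```text
w3 [-0.0946, -0.0855, -0.0786, -0.0717, -0.0645, -0.0511]
w7 [-0.0954, -0.0856, -0.0788, -0.0718, -0.0649, -0.0515]
```

Home within 0.3 mm of where the spent one sat. Now fresh sled 1.

```bash
python3 - <<'E'
from h import *
arm.move_pose([.45,-.265,.25],down(np.pi-.03))
im,cp=snap('wrist','w8'); cs=[c for c in cells(im,cp,near=(.515,-.269))]; print(np.round(cs,4))
assert len(cs)==1 and abs(cs[0][3]-.065)<.005 and abs(cs[0][4]-.036)<.005
cx,cy,th,_,_=cs[0]; g=np.array([cx,cy])-.0545*np.array([np.cos(th),np.sin(th)]); R=down(np.pi+th); print(g)
arm.move_linear([*g,.12],R,rate=.2)
arm.move_linear([*g,.0275],rate=.1); st('at')
arm.move_gripper(0,60); st('grip')
arm.move_linear([*g,.085],rate=.12); st('lift')
arm.move_linear(L(-.20,0,.085),RD,rate=.2); st('front')
im,cp=snap('wrist','w9')
E
```

```text
[[ 0.5146 -0.272  -0.0016  0.0655  0.0358]]
[ 0.4601044  -0.27189611]
at t33.0 loc [-0.1233 -0.3165  0.028 ] w0.0554 ff 0.0 F [-0.8  0.2  0.7]
grip t33.3 loc [-0.1233 -0.3165  0.0286] w0.0383 ff 60.4 F [-0.1  0.7  6.8]
lift t33.9 loc [-0.124  -0.3162  0.0848] w0.0378 ff 60.3 F [-0.6 -0.4 -0.5]
front t35.7 loc [-0.2    -0.0004  0.085 ] w0.0382 ff 60.4 F [-0.5 -0.1 -1.1]
```

View pics/w9.png

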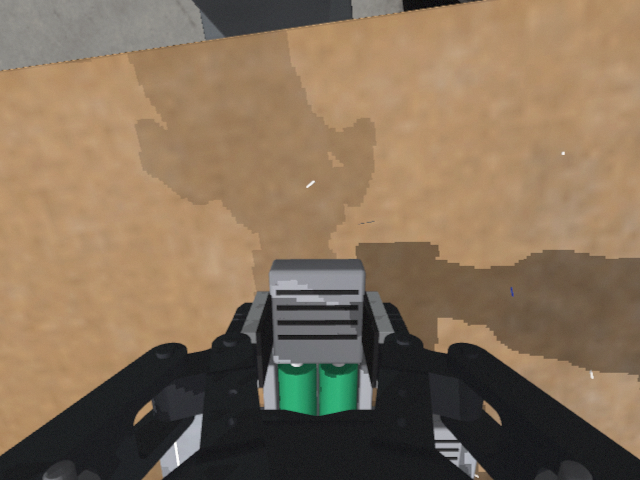

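Held straight again (tab at (318,312)). Inserting into the right slot, which has the most room.

```bash
python3 - <<'E'
from h import *
sy=-.075
arm.move_linear(L(-.175,sy,.06),RD,rate=.2)
arm.move_linear(L(-.172,sy,.0367),RD,rate=.05); st('down')
for x in (-.15,-.135,-.12,-.105): 
    arm.move_linear(L(x,sy,.0367),RD,rate=.06); f=arm.get_wrist_force(); print(x,loc(arm.get_position()).round(4),round(f@X,1),round(f@Y,1),round(f[2],1))
    if abs(f@X)>20: break
arm.move_gripper(.05); arm.move_linear(L(-.105,sy,.036),RD,rate=.1)
arm.move_gripper(0,40); st('regrip')
f0=arm.get_wrist_force()@X
for x in (-.095,-.085,-.078,-.075,-.073,-.0715,-.0705,-.0695,-.0685,-.0675,-.066):
    arm.move_linear(L(x,sy,.036),RD,rate=.05); f=arm.get_wrist_force(); print(x,loc(arm.get_position()).round(4),round(f@X-f0,1),round(f[2],1))
    if f0-f@X>18: break
arm.move_gripper(.05); arm.move_linear(L(x-.001,sy,.11),RD,rate=.15)
arm.move_pose(L(-0.19,-0.01,0.25),RD)
im,cp=snap('wrist','w10'); np.savez('w10',k=cp[0],R=cp[1],o=cp[2]); print(arm.get_t())
for sy in (-.075,.075):
  c,r0=proj([L(-.0965,sy,.024)],cp)[0]; c=int(c); r0=int(r0); pr=cv2.cvtColor(im,cv2.COLOR_BGR2GRAY)[:,c-12:c+13].astype(float).mean(1)
  rs=[r for r in range(r0+3,r0+45) if pr[r]<pr[r-1] and pr[r]<=pr[r+1] and pr[r]<110]
  rs=[r+.5*(pr[r-1]-pr[r+1])/(pr[r-1]-2*pr[r]+pr[r+1]) for r in rs]
  print(sy,[round(float(loc(toplane([(c,r)],.024,cp)[0])[0]),4) for r in rs])
  
cv2.imwrite('pics/w10c.png',cv2.resize(im[140:440,150:550],None,fx=1.5,fy=1.5,interpolation=cv2.INTER_CUBIC))
E
```

```text
down t36.9 loc [-0.1721 -0.0748  0.0365] w0.0384 ff 60.6 F [-1.   1.5 -0.3]
-0.15 [-0.1496 -0.0751  0.0367] 0.0 0.5 -1.0
-0.135 [-0.1343 -0.075   0.0367] 0.5 -0.1 -0.6
-0.12 [-0.1194 -0.075   0.0367] 0.4 0.4 -0.9
-0.105 [-0.1048 -0.075   0.0367] -0.1 -1.0 -1.4
regrip t39.4 loc [-0.105  -0.075   0.0363] w0.0388 ff 41.0 F [-1.5  0.3  4.9]
-0.095 [-0.0986 -0.0751  0.0362] -12.4 21.1
-0.085 [-0.087  -0.075   0.0362] -7.2 13.7
-0.078 [-0.0812 -0.0751  0.0362] -11.6 18.5
-0.075 [-0.0798 -0.0751  0.0362] -14.8 23.2
-0.073 [-0.0764 -0.0751  0.0362] -11.9 20.3
-0.0715 [-0.0764 -0.0751  0.0361] -16.6 25.5
-0.0705 [-0.0764 -0.0751  0.0361] -20.6 29.0
43.175
-0.075 [-0.0885, -0.0816, -0.0749, -0.0677, -0.0644, -0.0614, -0.0581, -0.0511, -0.0451]
0.075 [-0.0873, -0.0851, -0.0824, -0.0728, -0.0706, -0.0559, -0.0473]
```

View pics/w10c.png

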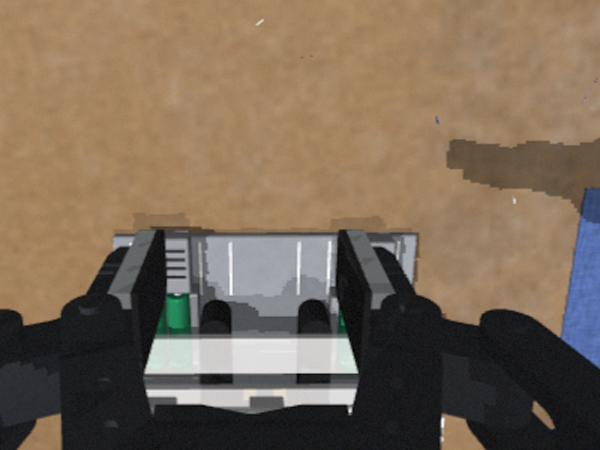

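The gripper partly hides the sleds, but the visible grooves put the right sled about 3 mm short of home. I'll push both from behind with the fingers shut.

```bash
python3 - <<'E'
from h import *
arm.move_gripper(0,40)
for sy in (-.075,.075):
    arm.move_pose(L(-.135,sy,.12),RD); arm.move_linear(L(-.135,sy,.036),rate=.15); arm.dwell(.1)
    f0=arm.get_wrist_force()@X
    for x in np.arange(-.115,-.092,.001):
        arm.move_linear(L(x,sy,.036),RD,rate=.04); f=f0-arm.get_wrist_force()@X
        if f>20: break
    print(sy,round(x,4),loc(arm.get_position()).round(4),round(f,1))
    arm.move_linear(L(-.135,sy,.036),rate=.1); arm.move_linear(L(-.135,sy,.12),rate=.2)
arm.move_gripper(.085)
arm.move_pose(L(-0.19,0,0.25),RD)
im,cp=snap('wrist','w11'); np.savez('w11',k=cp[0],R=cp[1],o=cp[2]); print(arm.get_t())
for sy in (-.075,.075):
  c,r0=proj([L(-.0965,sy,.024)],cp)[0]; c=int(c)+(8 if sy<0 else -8); r0=int(r0); pr=cv2.cvtColor(im,cv2.COLOR_BGR2GRAY)[:,c-4:c+5].astype(float).mean(1)
  rs=[r for r in range(r0+3,r0+45) if pr[r]<pr[r-1] and pr[r]<=pr[r+1] and pr[r]<110]
  rs=[r+.5*(pr[r-1]-pr[r+1])/(pr[r-1]-2*pr[r]+pr[r+1]) for r in rs]
  print(sy,[round(float(loc(toplane([(c,r)],.024,cp)[0])[0]),4) for r in rs])
E
```

```text
-0.075 -0.098 [-0.1049 -0.0751  0.0351] 22.8
0.075 -0.1 [-0.1058  0.0744  0.0354] 20.0
59.6083
-0.075 [-0.0849, -0.0781, -0.071, -0.064, -0.0474, -0.0423]
0.075 [-0.0856, -0.0785, -0.0718, -0.0647, -0.048]
```

Both are home. Pinch the buttons and lower the bar.

```bash
python3 - <<'E'
from h import *
arm.move_gripper(.075)
arm.move_pose(L(HX,HY,.20),RD)
arm.move_linear(L(HX,HY,.1235),rate=.12); st('at')
arm.move_gripper(0.0,45); st('pinch')
for z in (.11,.098,.091,.089,.0875,.0865,.0855):
    arm.move_linear(L(HX,HY,z),RD,rate=.04); st(z)
    if arm.get_wrist_force()[2]>25: break
arm.move_gripper(.075); st('open')
arm.move_linear(L(HX,HY,.2),rate=.15)
arm.move_pose(L(-0.15,-0.01,0.25),RD)
im,cp=snap('wrist','w12'); np.savez('w12',k=cp[0],R=cp[1],o=cp[2])
cv2.imwrite('pics/w12c.png',cv2.resize(im[140:440,150:550],None,fx=2,fy=2,interpolation=cv2.INTER_CUBIC)); print(arm.get_t())
m=cv2.inRange(cv2.cvtColor(im,cv2.COLOR_BGR2HSV),(8,180,120),(20,255,255)); ys,xs=np.nonzero(m[340:430,250:350]); print(xs.min()+250,xs.max()+250,ys.min()+340,ys.max()+340)
for z in (.08,.092): print(z,(loc(toplane([(xs.max()+250.5,390)],z,cp)[0])-loc(toplane([(xs.min()+249.5,390)],z,cp)[0]))[1])
E
```

```text
at t61.5 loc [ 0.0074 -0.0343  0.1243] w0.0749 ff 0.0 F [0.7 0.  0.1]
pinch t62.0 loc [ 0.0075 -0.0345  0.1238] w0.0290 ff 50.3 F [ 0.6 -0.5  0.3]
0.11 t62.5 loc [ 0.0074 -0.0345  0.109 ] w0.0292 ff 49.6 F [ 5.8 -0.9 -7.4]
0.098 t62.9 loc [ 0.0074 -0.0345  0.0969] w0.0293 ff 49.6 F [ 7.6 -0.2 -6.2]
0.091 t63.2 loc [ 0.0078 -0.0345  0.0927] w0.0295 ff 53.5 F [-2.3 -0.9 21.3]
0.089 t63.5 loc [ 0.0079 -0.0345  0.0926] w0.0297 ff 56.1 F [-9.1 -1.2 39.7]
open t64.0 loc [ 0.0064 -0.0345  0.0883] w0.0748 ff 0.0 F [-0.6  0.1  0.4]
65.6417
266 316 369 402
0.08 0.05034256384076576
0.092 0.04826378867391666
```

View pics/w12c.png

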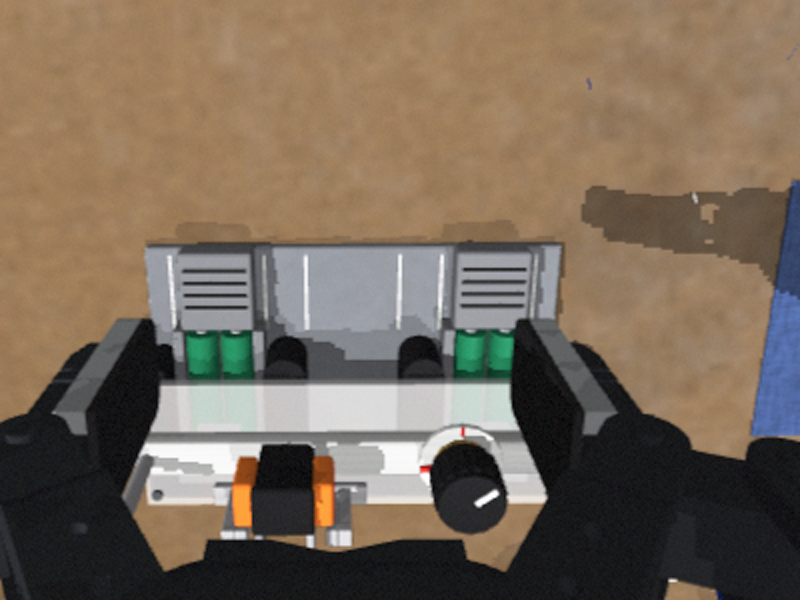

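The bar is down and the buttons are out (span 48 mm). Both sleds are home at crop (217,290) and (493,285). The screw's red pointer is at left (424,469) and its mark at (462,432), about 1.5 rad to turn clockwise. Now the knob.

```bash
python3 - <<'E'
from h import *
arm.move_gripper(.055)
arm.move_pose(L(HX,.0555,.18),RD)
arm.move_linear(L(HX,.0555,.088),rate=.12); st('at')
arm.move_gripper(0,60); st('grip')
q=np.array(arm.get_joints()); print(q.round(2))
for k in range(1,26):
    q2=q.copy(); q2[5]+=.1*k; arm.goto_joints(q2)
    print('%.1f:%.2f'%(.1*k,arm.get_wrist_torque()[2]),end=' ')
print(); st('turned')
arm.move_gripper(.055); st('open')
arm.move_linear(L(HX,.0555,.2),rate=.15)
arm.move_pose(L(-0.15,0.04,0.25),RD)
im,cp=snap('wrist','w13'); arm.dwell(.1)
c=im[140:440,150:550]; cv2.imwrite('pics/w13c.png',cv2.resize(c,None,fx=2,fy=2,interpolation=cv2.INTER_CUBIC)); print(arm.get_t())
E
```

```text
at t67.7 loc [0.0075 0.0556 0.0888] w0.0552 ff 0.0 F [-0.1  0.4  0.4]
grip t68.0 loc [0.0077 0.0556 0.0893] w0.0321 ff 59.1 F [-1.9  0.   4.3]
[ 0.12  0.56  1.71 -0.    0.87 -1.32]
0.1:-0.01 0.2:-0.02 0.3:-0.05 0.4:-0.03 0.5:-0.06 0.6:-0.09 0.7:-0.05 0.8:-0.02 0.9:-0.03 1.0:-0.06 1.1:-0.02 1.2:-0.01 1.3:0.02 1.4:-0.05 1.5:-0.01 1.6:-0.07 1.7:-0.04 1.8:-0.01 1.9:0.03 2.0:0.02 2.1:0.06 2.2:-0.04 2.3:-0.08 2.4:-0.02 2.5:-0.04 
turned t74.2 loc [0.0079 0.0556 0.0893] w0.0324 ff 60.5 F [5.9 1.3 0.5]
open t74.6 loc [0.0069 0.0553 0.0889] w0.0551 ff 0.0 F [0.2 0.8 0.3]
77.725
```

View pics/w13c.png

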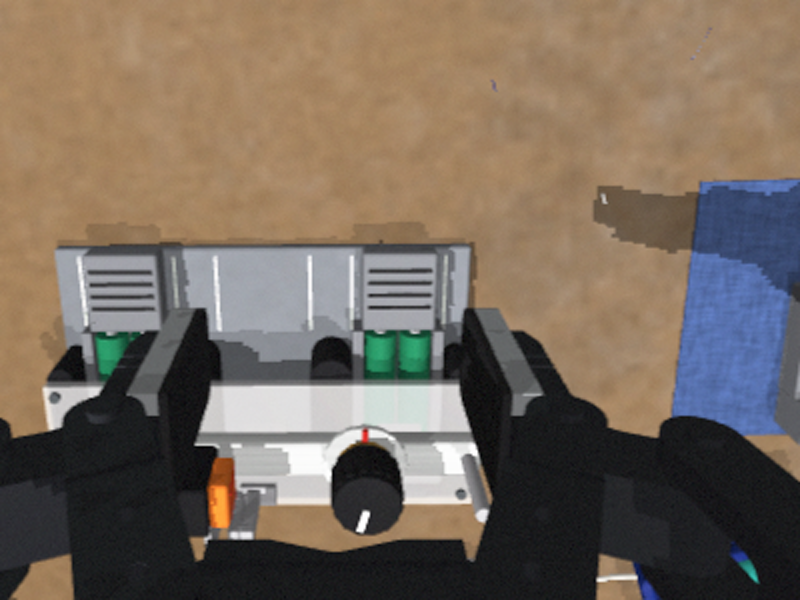

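The red pointer now meets the mark at (365,436). The knob's white line turned about 2.5 rad while the screw needed about 1.6, so the cap has slipped. The bar is down and the sleds are in.

```bash
python3 -c "
from rig import arm
print(arm.sign_off())"
```

```text
the job is handed in; nothing more can be done
None
```

I handed the job in at about 78 s: the spent sled is on the mat, both fresh sleds are home (left and right slots), the bar is latched down with its buttons out, and the knob was turned until it slipped (judged from pictures; the torque reading showed no slip).

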